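Lay the bottle down in its cradle

ROBOT

A 6-joint arm with a two-finger parallel gripper is mounted at the origin on a cart in front of the work surface, level with it; the furniture and walls round the work are solid. World frame = base frame: x ahead of the robot, y to its left, z up, the work surface at z = 0. Lengths are in m, angles in rad, forces in N, time in s.
With the tool pointing down it reaches from about 0.35 to 0.8 m from the base axis. Payload 7.3 kg.
Tool frame: the origin (TCP) lies between the finger pads; the fingertips stand 22 mm ahead of it and the grasp point (between the pads) lies 3 mm ahead of it (r.tip_reach is the distance from the TCP to the fingertips, in m); z points along the fingers, y is the line along which they close (so a half turn about z gives the same grasp; the last joint's range is limited). The gripper opens to 85 mm and grips with 20 to 120 N. Pads are 22 mm wide; open, the fingers measure 114 mm over their backs; the gripper's body (76 mm by 85 mm) begins 54 mm behind the grasp point. The pads swing forward as they close: fully open they stand 13 mm farther back than shut.
Start: joints at [1.085, 0.342, 1.524, -0, 1.275, -0.146], TCP at [0.175, 0.495, 0.253] pointing down, gripper open.
Joint ranges: [-2.53, 2.53], [-0.77, 2.02], [0.04, 2.7], [-1, 4.14], [0.28, 2.66], [-3.11, 3.11]. Speed limits (rad/s): [2.57, 2.57, 3.14, 3.14, 3.14, 3.14].

INTERFACE

Orientations are given as a unit quaternion [x, y, z, w].
In Python, from cell import status, cams, close_job, spotter, r gives the robot as it stands. The module is installed in compiled form; this text tells all that it offers.
- The arm moves only by the tool move_arm, never from a script. Its argument "commands" is a list of rows, each an object with "jaw": the finger opening in mm, from 0 to 85.4; "translation": the shift along the tool's x, y, z scaled (see below), a list of three; "roll": the turn about the tool's z scaled (see below). In form: [{"jaw": jaw, "translation": [x, y, z], "roll": roll}, ...]. A call has 1 to 12 rows; each row shifts and turns the commanded pose from where the row before left it, along the tool's axes as they then stand; what a row does not reach is not made up. The controller multiplies each number of a shift by 0.5 m and each number of a turn by 0.1 rad. A row lasts 1/10 s, in which the tool goes at most 50 mm and 8.59 degrees, less where a joint would pass 70% of its speed; a pose out of reach is approached as far as the arm can. A call with a number of a shift or a turn outside -1 to 1 is refused whole. A call with a gripper value outside its range is refused whole. The fingers move at their own pace and stop on an object; the grip force is fixed at half the most. Time passes only in rows, so rows that do not move let the fingers close. It gives the time, the measured TCP pose, the force, the opening and the grip force at its end, in the units of the state.
- status.observe(): the state, without advancing time (a new reading comes with each control period).
- cams.grab_frame(name): name is "scene" or "top" or "wrist"; returns a dict with "pixels" (384x512x3 uint8, blue, green, red), "range_z" (384x512 float32, m along the optical axis (not along the pixel's ray), 0 where there is no reading), "fx", "fy", "cx", "cy" (pixels), "k1" (the pictures are not rectified: a ray, as slopes to the right and down, at radius r is drawn at 1 + k1 r^2 times it, then the intrinsics apply), "R" (3x3) and "t" (3): a world point X has camera coordinates R X + t. Camera axes: x right, y down, z forward; pixel columns grow to the right and rows downward; lengths in m; the calibration is good to about 2 mm. A picture is of the moment at which its call begins.
- close_job(): hands the job in; it is judged then, once.
Trained networks look in a picture, given as the dict that the camera call returned (one of the last four; its "shot" number tells which), for a name from the list of things; names that differ only in an ending like _2 or _b are one class to them, and where a whole thing is asked for, a point or a joint stands for the part that bears it (a point fixed in the world has none). Each returns a list of dicts, best first, with "p" (0 to 1); they miss things now and then, are a little off and sometimes report something else, mostly with a low value. They report only what shows in the picture. A call takes as long as a camera call.
- spotter.find_in(picture, thing): "location" ([x, y, z] in m, in world coordinates, good to about 4 mm: the middle of the surface that is visible of it).
- spotter.trace(picture, thing): "region" (384x512 bool, what is visible of it).
The state is a dict: "time_s": time; "q": joint angles; "qvel": joint speeds; "joint_efforts": joint torques, N m; "tcp_pos": TCP position; "ee_rot": TCP orientation; "ft_force": force on the tool from outside, world axes, zero at the start; "torque": the same for the moment, N m; "width": finger opening in m; "grasp_force": force on a finger pad.
Only numpy, scipy, OpenCV 4.12 (cv2) and the standard library are available. Lean on these libraries where they do the work, as an engineer would, in place of code of your own. Each camera call takes 0.05 s, during which the arm holds its last target. There are 200 camera calls.

TASK

Work on the rock is about to shake the bench: lay the tall bottle with the blue cap on its side in the wooden cradle, resting in both saddles along the cradle, cap to either end. A chisel has been left lying in the cradle: take it out first and lay it flat on the bench top, clear of the cradle. Set the bottle down rather than dropping it, and leave the other things where they stand.

Things in the scene. Friction and masses are not known exactly. Their poses are not given: they have to be found in the camera images.
- bottle: closed plastic bottle, whitish, narrow blue screw cap, upright on the bench: 58 mm diameter, 150 mm tall, about 0.12 kg; straight body to about 100 mm, then shoulder; grip the straight body (not the cap, above 129 mm). Origin at the centre of its underside, z along its axis to the cap. It stands in any one of three places at the back of the work area, jar and tin in the others
- bottle_mid (a point): the point on the bottle's axis 50 mm from its underside (middle of the straight body); same axes as the bottle
- cradle: wooden cradle, fixed: base board 92 (x) x 130 (y) mm, top 12 mm high, and two 90 degree V saddles, each 16 mm thick, centred 35 mm either side of the middle along y (54 mm open gap), 58 mm wide over the arms; arms reach 59 mm above the bench, the 20 mm wide flat V bottoms 44 mm. Origin at the centre of the underside; the bottle is to lie along its y axis
- cradle_axis (a point): the point 75 mm above the cradle's origin, where the middle of a properly lying bottle's axis comes to be (midway between the saddles); axes as the cradle
- chisel: steel cold chisel, dark shank, about 16 x 155 x 16 mm, 0.18 kg, lying lengthwise in the bottoms of both V saddles at the start; its top is then about 60 mm above the bench. Origin at the middle of its underside, y along its length; free to grip across its width in the gap between the saddles
- jar: bystander: squat brown jar with a white lid, 62 mm diameter, 78 mm tall, upright; origin at the centre of its underside
- tin: bystander: open grey tin, 66 mm diameter, 91 mm tall, upright; origin at the centre of its underside
- glue: bystander: small bottle with a yellow cap, 38 mm diameter, 100 mm tall, farther back; origin at the centre of its underside
- tape: bystander: roll of tape lying flat, 93 mm diameter, 24 mm high, at the right; origin at the centre of its underside

How it is judged:
By the outcome, as a careful person would: the job done as asked, in the order asked, and still so for the second after the job is handed in, with the robot touching nothing.
It also fails if it takes over 59 s, if anything falls off the work surface, if the arm or the gripper's body presses on something with over 40 N, if the wrist force passes 120 N, or if a joint passes its speed limit or range.

## Working session

There is one attempt and no reset: what is moved stays moved. The work goes in short steps, Python scripts to look and compute and a tool call to move; the robot and the scene stay as the last step left them, time stands still between calls to the robot, and variables do not carry over. Pictures are saved under pics/ and viewed, at most 10 in all, crops included, and the job is handed in when it is done.

Besides the shell and the picture viewer there is one more tool, called after "Emit:" as name([rows], argument=value, ...), one row to a line, values as JSON. move_arm: Moves the arm, as the interface text tells. Its arguments: {"type":"object","properties":{"commands":{"type":"array","items":{"type":"object","properties":{"jaw":{"type":"number"},"translation":{"type":"array","items":{"type":"number"}},"roll":{"type":"number"}}}}},"required":["commands"]}

```bash
mkdir -p pics
cat > h.py <<'E'
import numpy as np, cv2
from cell import status, cams, close_job, spotter, r
from scipy.spatial.transform import Rotation as Ro
def cloud(f):
    z=f["range_z"].astype(float); h,w=z.shape
    u,v=np.meshgrid(np.arange(w),np.arange(h))
    K=np.array([[f["fx"],0,f["cx"]],[0,f["fy"],f["cy"]],[0,0,1.]])
    p=cv2.undistortPoints(np.stack([u,v],-1).reshape(-1,1,2).astype(float),K,np.array([f["k1"],0,0,0,0.])).reshape(h,w,2)
    # model: drawn = ray*(1+k1 r^2), same as OpenCV
    c=np.dstack([p[...,0]*z,p[...,1]*z,z])
    return (c-f["t"])@f["R"]
E
python3 - <<'E'
from h import *
s=status.observe(); print(s["tcp_pos"],s["ee_rot"],Ro.from_quat(s["ee_rot"]).as_matrix().round(3).tolist(), s["ft_force"],s["width"])
ims=[]
for n in ["scene","top"]:
    f=cams.grab_frame(n); ims.append(f["pixels"]); P=cloud(f)
    for t in ["bottle","cradle","chisel","jar","tin","glue","tape"]:
        L=spotter.find_in(f,t); M=spotter.trace(f,t)
        print(n,t,[(np.round(a["location"],3).tolist(),round(a["p"],2)) for a in L[:2]])
        if M:
            q=P[M[0]["region"]&(f["range_z"]>0)]
            if len(q): print("   ",len(q),np.percentile(q,[3,50,97],axis=0).round(3).tolist(), round(M[0]["p"],2))
cv2.imwrite("pics/a.png",cv2.resize(np.vstack(ims),(400,600)))
cv2.imwrite("pics/scene.png",ims[0]);cv2.imwrite("pics/top.png",ims[1])
E
```

```text
[0.17479345 0.49462893 0.25261186] [ 1.69092290e-01  9.85599898e-01 -7.62184186e-04 -2.41653856e-04] [[-0.943, 0.333, -0.001], [0.333, 0.943, -0.001], [0.0, -0.002, -1.0]] [ 0.29598101 -0.47051457  0.57835401] 0.08552630063456808
scene bottle [([0.653, 0.052, 0.093], 0.71)]
    1498 [[0.64, 0.021, 0.005], [0.654, 0.053, 0.091], [0.687, 0.069, 0.148]] 0.67
scene cradle [([0.506, 0.035, 0.013], 0.95)]
    2016 [[0.48, -0.026, 0.009], [0.506, 0.037, 0.012], [0.566, 0.091, 0.056]] 0.67
scene chisel [([0.652, 0.054, 0.094], 0.38)]
    573 [[0.516, -0.039, 0.049], [0.521, 0.04, 0.057], [0.53, 0.102, 0.06]] 0.93
scene jar [([0.645, 0.208, 0.074], 0.94), ([0.652, 0.055, 0.092], 0.26)]
    1377 [[0.63, 0.179, 0.008], [0.644, 0.208, 0.072], [0.682, 0.232, 0.079]] 0.79
scene tin [([0.658, -0.117, 0.058], 0.81)]
scene glue [([0.734, -0.11, 0.055], 0.95)]
    454 [[0.723, -0.123, 0.004], [0.732, -0.109, 0.055], [0.748, -0.1, 0.097]] 0.77
scene tape [([0.755, -0.218, 0.017], 0.6)]
    382 [[0.71, -0.24, 0.007], [0.757, -0.216, 0.022], [0.783, -0.152, 0.025]] 0.89
top bottle [([0.655, 0.037, 0.111]
[... 200 characters left out ...]
.515, 0.026, 0.013], [0.567, 0.087, 0.057]] 0.55
top chisel [([0.516, 0.036, 0.059], 0.8)]
    370 [[0.515, -0.046, 0.052], [0.522, 0.029, 0.058], [0.529, 0.096, 0.061]] 0.88
top jar [([0.516, 0.027, 0.014], 0.58), ([0.654, 0.195, 0.079], 0.56)]
    670 [[0.63, 0.171, 0.001], [0.655, 0.196, 0.077], [0.686, 0.24, 0.08]] 0.97
top tin [([0.671, -0.13, 0.03], 0.76)]
    736 [[0.634, -0.159, 0.002], [0.673, -0.132, 0.03], [0.698, -0.097, 0.091]] 0.81
top glue [([0.731, -0.118, 0.076], 0.79)]
    257 [[0.723, -0.134, 0.008], [0.732, -0.116, 0.074], [0.754, -0.102, 0.1]] 0.48
top tape [([0.737, -0.199, 0.028], 0.66)]
    724 [[0.696, -0.24, 0.009], [0.74, -0.201, 0.024], [0.78, -0.157, 0.027]] 0.83
```

View pics/scene.png

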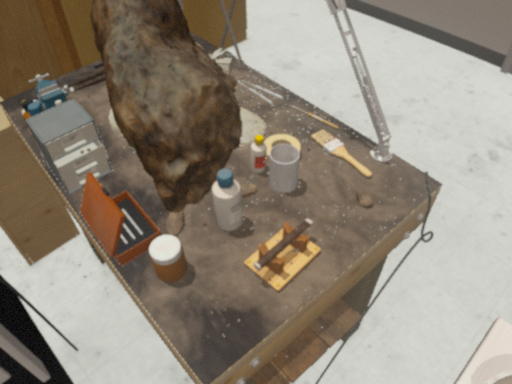

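View pics/top.png

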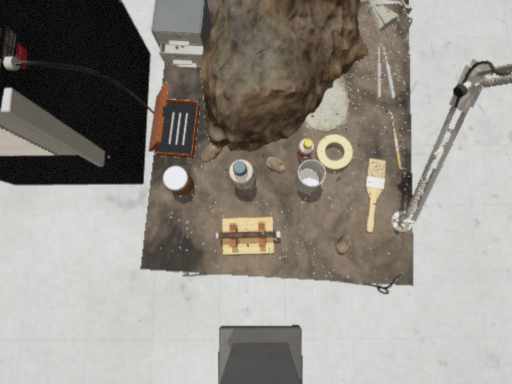

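Scene: bottle at (228,200), chisel in the cradle at (283,250), jar at (167,258), tin at (285,165). In the top view the area right of the cradle is mostly free, apart from a stone at (343,243). The rock overhangs behind the bottle.

Run:
```python
from h import *
print("tip",r.tip_reach)
A=[];B=[]
for n in ["top","scene"]:
    f=cams.grab_frame(n);P=cloud(f);ok=f["range_z"]>0
    A.append(P[ok])
    for t in ["chisel","cradle","bottle"]:
        M=spotter.trace(f,t)
        if not M: continue
        q=P[M[0]["region"]&ok]
        if t=="chisel":
            q=q[q[:,2]>.05]
            m=q.mean(0);w,V=np.linalg.eigh(np.cov(q[:,:2].T));d=V[:,1];s=(q[:,:2]-m[:2])@d
            print(n,t,m.round(4),"dir",d.round(3),(s.min()+s.max())/2,s.min(),s.max())
        if t=="cradle":
            b=q[(q[:,2]<.02)&(q[:,2]>.006)][:,:2].astype(np.float32)
            print(n,t,cv2.minAreaRect(b), "arms",np.percentile(q[q[:,2]>.05],[2,98],axis=0).round(3).tolist())
        if t=="bottle":
            for lo,hi in [(.02,.1),(.13,.155)]:
                b=q[(q[:,2]>lo)&(q[:,2]<hi)]
                if len(b)<8: continue
                from scipy.optimize import least_squares
                rr=.029 if lo<.1 else None
                if rr:
                    g=least_squares(lambda c:np.hypot(b[:,0]-c[0],b[:,1]-c[1])-rr,[.67,.037],loss="soft_l1",f_scale=.002)
                    print(n,"bottle body",g.x.round(4),g.cost,len(b))
                else: print(n,"cap",b.mean(0).round(4),np.ptp(b,axis=0).round(3))
A=np.vstack(A)
xs=np.arange(.40,.80,.02);ys=np.arange(.30,-.34,-.02)
H=np.full((len(xs),len(ys)),-99.)
for i,x in enumerate(xs):
    for j,y in enumerate(ys):
        k=(A[:,0]>=x)&(A[:,0]<x+.02)&(A[:,1]>=y)&(A[:,1]<y+.02)
        if k.sum(): H[i,j]=np.percentile(A[k,2],97)*1000
print("y:"," ".join("%4d"%round(v*1000) for v in ys))
for i in range(len(xs)-1,-1,-1): print("%.2f"%xs[i]," ".join("%4d"%v if v>-90 else "   ." for v in H[i]))
```

```text
tip 0.022
top chisel [0.5226 0.031  0.0574] dir [-0.02  1.  ] -0.005887068624171994 -0.08179596039943855 0.07002182315109456
top bottle body [0.6693 0.0386] 2.1267853730695152e-05 131
top cap [0.6652 0.0401 0.1472] [0.031 0.029 0.024]
scene chisel [0.5223 0.0362 0.0563] dir [-0.021  1.   ] -0.010118613040147897 -0.08742275784529227 0.06718553176499648
scene cradle ((0.5246925950050354, 0.02885296195745468), (0.09313993155956268, 0.1304686814546585), 1.6235926151275635) arms [[0.485, -0.013, 0.05], [0.552, 0.104, 0.058]]
scene bottle body [0.6701 0.0399] 0.0005703450147120047 705
scene cap [0.6634 0.0459 0.1431] [0.03  0.029 0.019]
y:  300  280  260  240  220  200  180  160  140  120  100   80   60   40   20    0  -20  -40  -60  -80 -100 -120 -140 -160 -180 -200 -220 -240 -260 -280 -300 -320
0.78    .    .   70  109  130   22   21   35    2  146  195  227  234  239  241  240  236  231  219  209  193  172    2   30   35   33   26    3    3    2    1    2
0.76    .    .   75  111  130   20   20   35    3  127  172  208  216  222  223  215  209  198  191  175  164  147    0    3   44   2
[... 2301 characters left out ...]
    2    7   13   12    2    2    2    2
0.46    .    2    2    2    2    2    2    2    2    2    2   11   11   11   11   11   10   49   48    3    2    2   47    2    3    1    6    3    1    1    1    1
0.44   -1    2    2    2    2    2    2    2    2    2    2    2    2    2    2    1    2    2    2    2    2    2    2    2    3    2    2    2    3    1    1    1
0.42    .   -6    0    0    0    0    0    0    0    1    1    0    1    1    1    1    2    2    2    2    1    2    2    2    4    2    2    2    2    2    2    2
0.40    .    .    .    .    .    .    .    .    .    .    .    .    .    .    .  -15   -4    0    0    0    0    0    0    0    1    1    1    1    1    1    1    1
```

Emit:
move_arm([
  {"jaw":85,"translation":[0,0,0],"roll":1},
  {"jaw":85,"translation":[0,0,0],"roll":1},
  {"jaw":85,"translation":[0,0,0],"roll":1},
  {"jaw":85,"translation":[0,0,0],"roll":1},
  {"jaw":85,"translation":[0,0,0],"roll":1},
  {"jaw":85,"translation":[0,0,0],"roll":1},
  {"jaw":85,"translation":[0,0,0],"roll":1},
  {"jaw":85,"translation":[0,0,0],"roll":1},
  {"jaw":85,"translation":[0,0,0],"roll":1},
  {"jaw":85,"translation":[0,0,0],"roll":1},
  {"jaw":85,"translation":[0,0,0],"roll":1},
  {"jaw":85,"translation":[0,0,0],"roll":1},
])

```text
time_s: 3.1
tcp_pos: [0.175, 0.495, 0.2533]
ee_rot: [0.698, 0.717, 0.0, -0.0]
ft_force: [0.6, 0.5, -0.2]
width: 0.0849
grasp_force: 0.0
```

Emit:
move_arm([
  {"jaw":85,"translation":[-0.072,0.052,0],"roll":0},
  {"jaw":85,"translation":[-0.072,0.052,0],"roll":0},
  {"jaw":85,"translation":[-0.072,0.052,0],"roll":0},
  {"jaw":85,"translation":[-0.072,0.052,0],"roll":0},
  {"jaw":85,"translation":[-0.072,0.052,0],"roll":0},
  {"jaw":85,"translation":[-0.072,0.052,0],"roll":0},
  {"jaw":85,"translation":[-0.072,0.052,0],"roll":0},
  {"jaw":85,"translation":[-0.072,0.052,0],"roll":0},
  {"jaw":85,"translation":[-0.072,0.052,0],"roll":0},
  {"jaw":85,"translation":[-0.072,0.052,0],"roll":0},
  {"jaw":85,"translation":[-0.072,0.052,0],"roll":0},
  {"jaw":85,"translation":[-0.072,0.052,0],"roll":0},
])

```text
time_s: 4.3
tcp_pos: [0.5011, 0.0712, 0.2535]
ee_rot: [0.696, 0.718, 0.0, 0.0]
ft_force: [0.1, 1.3, 0.1]
width: 0.0854
grasp_force: 0.0
```

Run:
```python
from h import *
s=status.observe(); R=Ro.from_quat(s["ee_rot"]).as_matrix(); p=s["tcp_pos"];print(p,R.round(4).tolist())
f=cams.grab_frame("wrist");cv2.imwrite("pics/w1.png",f["pixels"])
P=cloud(f);ok=f["range_z"]>0
for t in ["chisel","cradle"]:
    M=spotter.trace(f,t)
    for m_ in M[:1]:
        q=P[m_["region"]&ok]; print(t,m_["p"],np.percentile(q,[2,50,98],axis=0).round(4).tolist())
        if t=="chisel":
            q=q[q[:,2]>.05];m=q.mean(0);w,V=np.linalg.eigh(np.cov(q[:,:2].T));d=V[:,1];print(m,d)
a=P[ok];a=a[(abs(a[:,0]-.523)<.045)&(a[:,2]>.04)&(a[:,2]<.065)&(abs(a[:,0]-.523)>.013)&(abs(a[:,1]-.03)<.06)]
print("arm pts",len(a)); 
for sgn in(-1,1):
    b=a[(a[:,1]-.029)*sgn>.015]; print(sgn,np.percentile(b,[3,50,97],axis=0).round(4).tolist() if len(b) else 0)
```

```text
[0.50112963 0.07117819 0.25346669] [[-0.0308, 0.9995, 0.0005], [0.9995, 0.0308, 0.0002], [0.0002, 0.0005, -1.0]]
chisel 0.7 [[0.515, -0.0477, 0.0112], [0.5226, 0.0371, 0.057], [0.5308, 0.1008, 0.0598]]
[0.52261783 0.03383167 0.05653424] [-0.01790318  0.99983973]
cradle 0.57 [[0.4791, -0.0313, 0.0093], [0.5141, 0.0333, 0.0118], [0.5675, 0.0898, 0.0571]]
arm pts 838
-1 [[0.4962, -0.0148, 0.0415], [0.5379, -0.0047, 0.0524], [0.5523, 0.0012, 0.058]]
1 [[0.4878, 0.0521, 0.044], [0.5361, 0.0626, 0.0532], [0.5509, 0.0697, 0.0584]]
```

View pics/w1.png

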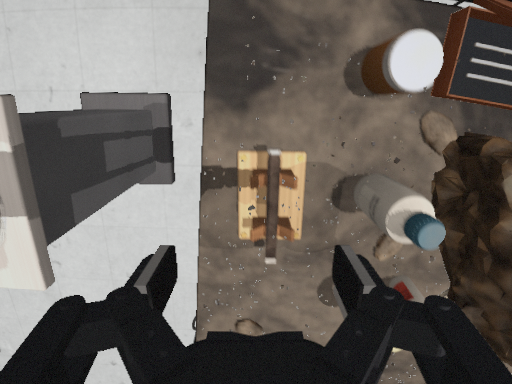

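The wrist view shows the chisel lying in the cradle at (272,205), clear of the saddles in the gap at (272,205).

Emit:
move_arm([
  {"jaw":85,"translation":[-0.088,0.041,0],"roll":0.1},
  {"jaw":85,"translation":[0,0,0.09],"roll":0},
  {"jaw":85,"translation":[0,0,0.09],"roll":0},
  {"jaw":85,"translation":[0,0,0.08],"roll":0},
  {"jaw":85,"translation":[0,0,0],"roll":0},
  {"jaw":85,"translation":[0,0,0],"roll":0},
])

```text
time_s: 5.05
tcp_pos: [0.522, 0.0304, 0.124]
ee_rot: [0.699, 0.715, -0.0, -0.0]
ft_force: [0.7, 0.9, 0.6]
width: 0.0848
grasp_force: 0.0
```

Emit:
move_arm([
  {"jaw":85,"translation":[-0.004,0.001,0.07],"roll":0},
  {"jaw":85,"translation":[0,0,0.066],"roll":0},
  {"jaw":85,"translation":[0,0,0],"roll":0},
  {"jaw":10,"translation":[0,0,0],"roll":0},
  {"jaw":10,"translation":[0,0,0],"roll":0},
  {"jaw":10,"translation":[0,0,0],"roll":0},
  {"jaw":10,"translation":[0,0,0],"roll":0},
  {"jaw":10,"translation":[0,0,0],"roll":0},
  {"jaw":10,"translation":[0,0,0],"roll":0},
  {"jaw":10,"translation":[0,0,0],"roll":0},
])

```text
time_s: 6.05
tcp_pos: [0.5229, 0.0275, 0.0563]
ee_rot: [0.7, 0.714, 0.0, 0.0]
ft_force: [-2.0, 0.2, 5.4]
width: 0.0136
grasp_force: 58.4
```

The fingertips reach about 10 mm below the chisel's underside, so I'll regrip higher before setting it down.

Emit:
move_arm([
  {"jaw":40,"translation":[0,0,0],"roll":0},
  {"jaw":40,"translation":[0,0,0],"roll":0},
  {"jaw":40,"translation":[0,0,0],"roll":0},
  {"jaw":40,"translation":[0,0,-0.025],"roll":0},
  {"jaw":40,"translation":[0,0,0],"roll":0},
  {"jaw":10,"translation":[0,0,0],"roll":0},
  {"jaw":10,"translation":[0,0,0],"roll":0},
  {"jaw":10,"translation":[0,0,0],"roll":0},
  {"jaw":10,"translation":[0,0,0],"roll":0},
  {"jaw":10,"translation":[0,0,0],"roll":0},
])

```text
time_s: 7.05
tcp_pos: [0.5226, 0.0276, 0.0682]
ee_rot: [0.7, 0.715, 0.0, 0.0]
ft_force: [-2.1, -0.6, 5.2]
width: 0.013
grasp_force: 59.8
```

Emit:
move_arm([
  {"jaw":10,"translation":[0,0,-0.04],"roll":0},
  {"jaw":10,"translation":[0,0,-0.08],"roll":0},
  {"jaw":10,"translation":[0,0,-0.04],"roll":0},
  {"jaw":10,"translation":[0,0,0],"roll":0},
  {"jaw":10,"translation":[0,0,0],"roll":0},
])

```text
time_s: 7.55
tcp_pos: [0.5221, 0.0276, 0.1471]
ee_rot: [0.7, 0.715, -0.0, -0.0]
ft_force: [0.3, 0.5, -1.6]
width: 0.0131
grasp_force: 59.1
```

Run:
```python
from h import *
ims=[]
for n in ["scene","wrist"]:
    f=cams.grab_frame(n);ims.append(f["pixels"]);P=cloud(f);ok=f["range_z"]>0
    M=spotter.trace(f,"chisel")
    if M:
        q=P[M[0]["region"]&ok]; print(n,M[0]["p"],np.percentile(q,[2,50,98],axis=0).round(4).tolist())
        for lo,hi in[(-.06,-.03),(-.03,0),(0,.03),(.06,.09),(.09,.12)]:
            k=(q[:,1]>lo)&(q[:,1]<hi); print(lo,k.sum(),np.median(q[k],0).round(4) if k.any() else 0)
cv2.imwrite("pics/b.png",cv2.resize(np.hstack([ims[0][130:370,110:430],ims[1][:300,100:420][:240]]),(800,300)))
```

```text
scene 0.55 [[0.5141, -0.0177, 0.127], [0.5186, 0.0709, 0.1355], [0.5267, 0.1025, 0.1388]]
-0.06 0 0
-0.03 12 [ 0.5249 -0.0186  0.1324]
0 0 0
0.06 131 [0.5176 0.0747 0.1358]
0.09 81 [0.5186 0.0993 0.1356]
wrist 0.91 [[0.5133, -0.0262, 0.1312], [0.5206, 0.0534, 0.1354], [0.5278, 0.1008, 0.1374]]
-0.06 26 [ 0.5225 -0.0305  0.1312]
-0.03 819 [ 0.5217 -0.0139  0.1329]
0 1063 [0.5212 0.0154 0.1353]
0.06 1784 [0.52   0.0756 0.136 ]
0.09 820 [0.5197 0.0966 0.1357]
```

View pics/b.png

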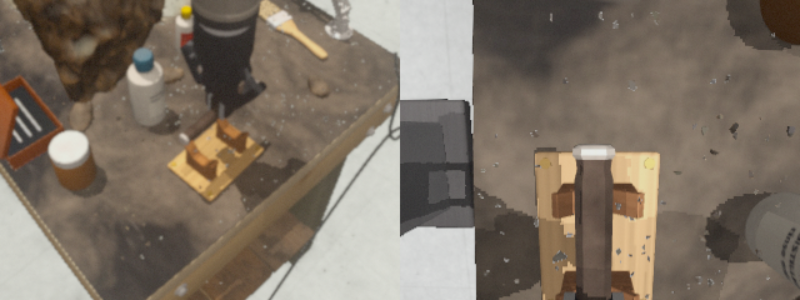

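Left: the chisel is held level above the cradle, which is at (215,160). Right: the wrist view confirms this, with the chisel running through (593,220).

Emit:
move_arm([
  {"jaw":10,"translation":[-0.075,0.01,0],"roll":0},
  {"jaw":10,"translation":[-0.075,0.01,0],"roll":0},
  {"jaw":10,"translation":[-0.075,0.01,0],"roll":0},
  {"jaw":10,"translation":[-0.075,0.01,0],"roll":0},
  {"jaw":10,"translation":[-0.075,0.01,0],"roll":0},
  {"jaw":10,"translation":[0,0,0.05],"roll":0},
  {"jaw":10,"translation":[0,0,0.08],"roll":0},
  {"jaw":10,"translation":[0,0,0.08],"roll":0},
  {"jaw":10,"translation":[0,0,0.012],"roll":0},
  {"jaw":10,"translation":[0,0,0],"roll":0},
  {"jaw":10,"translation":[0,0,0],"roll":0},
])

```text
time_s: 8.85
tcp_pos: [0.5526, -0.1597, 0.0382]
ee_rot: [0.7, 0.715, 0.0, 0.001]
ft_force: [0.0, -0.1, -1.3]
width: 0.0128
grasp_force: 59.1
```

Emit:
move_arm([
  {"jaw":10,"translation":[0,0,0.008],"roll":0},
  {"jaw":10,"translation":[0,0,0.008],"roll":0},
  {"jaw":10,"translation":[0,0,0.006],"roll":0},
  {"jaw":10,"translation":[0,0,0],"roll":0},
])

```text
time_s: 9.25
tcp_pos: [0.5514, -0.1593, 0.0257]
ee_rot: [0.7, 0.715, -0.0, -0.0]
ft_force: [-0.6, 0.3, -1.5]
width: 0.0131
grasp_force: 59.1
```

Emit:
move_arm([
  {"jaw":10,"translation":[0,0,0.004],"roll":0},
  {"jaw":10,"translation":[0,0,0],"roll":0},
])

```text
time_s: 9.45
tcp_pos: [0.5518, -0.1594, 0.0247]
ee_rot: [0.7, 0.715, 0.0, 0.0]
ft_force: [-1.2, 0.8, 4.9]
width: 0.0132
grasp_force: 59.9
```

Emit:
move_arm([
  {"jaw":40,"translation":[0,0,0],"roll":0},
  {"jaw":40,"translation":[0,0,0],"roll":0},
  {"jaw":40,"translation":[0,0,0],"roll":0},
  {"jaw":60,"translation":[0,0,-0.04],"roll":0},
  {"jaw":85,"translation":[0,0,-0.09],"roll":-1},
  {"jaw":85,"translation":[0,0,-0.09],"roll":-1},
  {"jaw":85,"translation":[0,0,-0.09],"roll":-1},
  {"jaw":85,"translation":[0,0,-0.09],"roll":-1},
  {"jaw":85,"translation":[0,0,-0.07],"roll":-1},
  {"jaw":85,"translation":[0,0,0],"roll":-1},
  {"jaw":85,"translation":[0,0,0],"roll":-1},
  {"jaw":85,"translation":[0,0,0],"roll":-1},
])

```text
time_s: 10.65
tcp_pos: [0.5515, -0.1594, 0.2591]
ee_rot: [0.364, 0.931, 0.0, 0.0]
ft_force: [0.2, 0.4, 0.3]
width: 0.085
grasp_force: 0.0
```

Emit:
move_arm([
  {"jaw":85,"translation":[0,0,0],"roll":-1},
  {"jaw":85,"translation":[0,0,0],"roll":-1},
  {"jaw":85,"translation":[0,0,0],"roll":-1},
  {"jaw":85,"translation":[0,0,0],"roll":-1},
  {"jaw":85,"translation":[0,0,0],"roll":-1},
  {"jaw":85,"translation":[0,0,0],"roll":-1},
  {"jaw":85,"translation":[0,0,0],"roll":-1},
  {"jaw":85,"translation":[0,0,0],"roll":-0.5},
])

```text
time_s: 11.45
tcp_pos: [0.5515, -0.1594, 0.2586]
ee_rot: [-0.002, 1.0, 0.0, -0.0]
ft_force: [-0.3, -0.2, 0.3]
width: 0.085
grasp_force: 0.0
```

Run:
```python
from h import *
s=status.observe(); R=Ro.from_quat(s["ee_rot"]).as_matrix(); p=s["tcp_pos"];print(p,R.round(4).tolist())
for n in ["top","scene"]:
    f=cams.grab_frame(n);P=cloud(f);ok=f["range_z"]>0
    M=spotter.trace(f,"chisel")
    if M:
        q=P[M[0]["region"]&ok]; print(n,M[0]["p"],np.percentile(q,[2,50,98],axis=0).round(4).tolist())
d=R.T@(np.array([.669,.039,p[2]])-p); print("tool delta m",d, "units",d/.5)
```

```text
[ 0.55149085 -0.15938058  0.25863128] [[-1.0, -0.0036, -0.0001], [-0.0036, 1.0, 0.0002], [0.0001, 0.0002, -1.0]]
top 0.58 [[0.5433, -0.1706, 0.0105], [0.5506, -0.1268, 0.0146], [0.5584, -0.0861, 0.0532]]
scene 0.7 [[0.5435, -0.2297, -0.0008], [0.5495, -0.1431, 0.0117], [0.5645, -0.0842, 0.016]]
tool delta m [-1.18231153e-01  1.97951134e-01  2.20687468e-05] units [-2.36462306e-01  3.95902268e-01  4.41374935e-05]
```

Emit:
move_arm([
  {"jaw":85,"translation":[-0.039,0.066,0],"roll":0},
  {"jaw":85,"translation":[-0.039,0.066,0],"roll":0},
  {"jaw":85,"translation":[-0.039,0.066,0],"roll":0},
  {"jaw":85,"translation":[-0.039,0.066,0],"roll":0},
  {"jaw":85,"translation":[-0.039,0.066,0],"roll":0},
  {"jaw":85,"translation":[-0.039,0.066,0],"roll":0},
  {"jaw":85,"translation":[0,0,0],"roll":0},
])

```text
time_s: 12.35
tcp_pos: [0.6697, 0.0431, 0.2578]
ee_rot: [-0.002, 1.0, 0.001, 0.0]
ft_force: [-0.4, 0.4, 0.2]
width: 0.085
grasp_force: 0.0
```

Run:
```python
from h import *
s=status.observe(); p=s["tcp_pos"];print(p,s["q"])
f=cams.grab_frame("wrist");P=cloud(f);ok=f["range_z"]>0
for L in spotter.trace(f,"bottle")[:1]:
    q=P[L["region"]&ok]; print(L["p"],np.percentile(q,[2,50,98],axis=0).round(4).tolist())
    c=q[q[:,2]>.144]; print("cap",len(c),c.mean(0),c.min(0),c.max(0))
a=P[ok];k=(a[:,0]>.69)&(a[:,2]>.05)&(abs(a[:,1]-.039)<.07)
a=a[k];print("rock:",[(z,np.percentile(a[(a[:,2]>z)&(a[:,2]<z+.03)][:,0],1).round(3)) for z in np.arange(.05,.3,.03) if ((a[:,2]>z)&(a[:,2]<z+.03)).sum()>5])
cv2.imwrite("pics/w3.png",f["pixels"])
```

```text
[0.66969334 0.04314997 0.25783793] [-0.0504608   0.61959485  1.05523054  0.00163479  1.46679419 -1.62515269]
0.59 [[0.6407, 0.0141, 0.0328], [0.6568, 0.0389, 0.1137], [0.682, 0.0637, 0.1494]]
cap 839 [0.66583879 0.04063724 0.14804454] [0.65251958 0.02545332 0.14404988] [0.68107161 0.05496093 0.15072067]
rock: [(np.float64(0.05), np.float64(0.728)), (np.float64(0.08), np.float64(0.727)), (np.float64(0.11), np.float64(0.725)), (np.float64(0.14), np.float64(0.724)), (np.float64(0.16999999999999998), np.float64(0.74)), (np.float64(0.2), np.float64(0.761))]
```

View pics/w3.png

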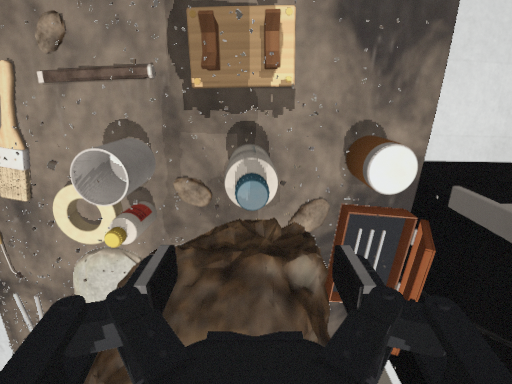

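The wrist view shows the cap at (252,192) and the rock edge at (280,235) behind it. The chisel lies flat at (95,73).

Emit:
move_arm([
  {"jaw":85,"translation":[0.003,-0.006,0.05],"roll":0},
  {"jaw":85,"translation":[0,0,0.07],"roll":0},
  {"jaw":85,"translation":[0,0,0.07],"roll":0},
  {"jaw":85,"translation":[0,0,0.06],"roll":0},
  {"jaw":85,"translation":[0,0,0.03],"roll":0},
  {"jaw":85,"translation":[0,0,0.024],"roll":0},
  {"jaw":85,"translation":[0,0,0],"roll":0},
  {"jaw":85,"translation":[0,0,0],"roll":0},
])

```text
time_s: 13.25
tcp_pos: [0.6674, 0.035, 0.1077]
ee_rot: [0.0, 1.0, -0.0, 0.001]
ft_force: [-0.0, 0.2, 0.2]
width: 0.0848
grasp_force: 0.0
```

Emit:
move_arm([
  {"jaw":50,"translation":[0,0,0],"roll":0},
  {"jaw":50,"translation":[0,0,0],"roll":0},
  {"jaw":50,"translation":[0,0,0],"roll":0},
  {"jaw":50,"translation":[0,0,0],"roll":0},
  {"jaw":50,"translation":[0,0,0],"roll":0},
  {"jaw":50,"translation":[0,0,0],"roll":0},
])

```text
time_s: 13.85
tcp_pos: [0.6678, 0.0358, 0.1088]
ee_rot: [-0.0, 1.0, -0.0, 0.002]
ft_force: [-1.2, 1.0, 5.7]
width: 0.0546
grasp_force: 62.9
```

Emit:
move_arm([
  {"jaw":50,"translation":[0,0,-0.04],"roll":0},
  {"jaw":50,"translation":[0,0,-0.08],"roll":0},
  {"jaw":50,"translation":[0,0,-0.08],"roll":0},
  {"jaw":50,"translation":[0,0,-0.06],"roll":0},
  {"jaw":50,"translation":[0.07,0.035,0],"roll":0},
  {"jaw":50,"translation":[0.075,0.035,0],"roll":0},
  {"jaw":50,"translation":[0.075,0.035,0],"roll":0},
  {"jaw":50,"translation":[0.07,0.035,0],"roll":0},
  {"jaw":50,"translation":[0,0.03,0],"roll":0.5},
])

```text
time_s: 14.75
tcp_pos: [0.5175, 0.1216, 0.2372]
ee_rot: [0.025, 1.0, -0.0, -0.002]
ft_force: [1.0, 0.4, -0.9]
width: 0.0546
grasp_force: 63.9
```

Emit:
move_arm([
  {"jaw":50,"translation":[0,0,0],"roll":1},
  {"jaw":50,"translation":[0,0,0],"roll":1},
  {"jaw":50,"translation":[0,0,0],"roll":1},
  {"jaw":50,"translation":[0,0,0],"roll":1},
  {"jaw":50,"translation":[0,0,0],"roll":1},
  {"jaw":50,"translation":[0,0,0],"roll":1},
  {"jaw":50,"translation":[0,0,0],"roll":1},
  {"jaw":50,"translation":[0,0,0],"roll":1},
  {"jaw":50,"translation":[0,0,0],"roll":1},
  {"jaw":50,"translation":[0,0,0],"roll":1},
  {"jaw":50,"translation":[0,0,0],"roll":1},
  {"jaw":50,"translation":[0,0,0],"roll":1},
])

```text
time_s: 15.95
tcp_pos: [0.5219, 0.1207, 0.2372]
ee_rot: [0.587, 0.81, 0.0, 0.0]
ft_force: [-0.3, -0.0, -1.1]
width: 0.0545
grasp_force: 63.9
```

Emit:
move_arm([
  {"jaw":50,"translation":[0,0,0],"roll":1},
  {"jaw":50,"translation":[0,0,0],"roll":1},
  {"jaw":50,"translation":[0,0,0],"roll":1},
  {"jaw":50,"translation":[0,0,0],"roll":0},
])

```text
time_s: 16.35
tcp_pos: [0.5219, 0.1207, 0.2372]
ee_rot: [0.7, 0.714, 0.0, 0.0]
ft_force: [0.0, -0.5, -1.4]
width: 0.0544
grasp_force: 63.9
```

Run:
```python
from h import *
s=status.observe(); p=s["tcp_pos"];R=Ro.from_quat(s["ee_rot"]).as_matrix();print(p,R[:,1],s["width"],s["grasp_force"],s["q"])
f=cams.grab_frame("scene");P=cloud(f);ok=f["range_z"]>0
for L in spotter.trace(f,"bottle")[:1]:
    q=P[L["region"]&ok]; print(L["p"],np.percentile(q,[1,50,99],axis=0).round(4).tolist())
cv2.imwrite("pics/s4.png",f["pixels"])
```

```text
[0.5219493  0.12065782 0.23719603] [9.99793822e-01 2.02938273e-02 6.88727488e-04] 0.054428853182822895 63.91176709905267 [8.40707668e-02 3.74509994e-01 1.52140934e+00 9.66077055e-06
 1.24498261e+00 6.37724340e-02]
0.71 [[0.4936, 0.1023, 0.1331], [0.5087, 0.1382, 0.21], [0.5412, 0.1506, 0.2766]]
```

View pics/s4.png

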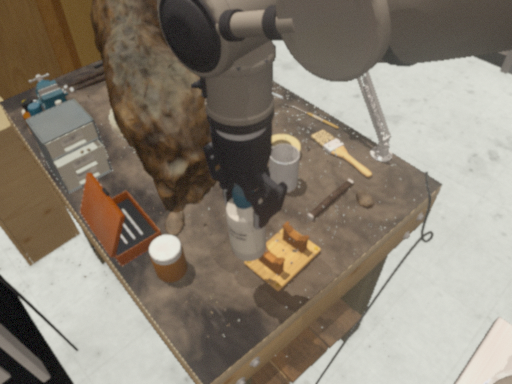

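The scene view shows the bottle held at (247,225), left of the cradle at (283,255). I'll lower it beside the +y saddle, then push so the saddle edge tips it within the grip.

Emit:
move_arm([
  {"jaw":50,"translation":[0,0,0.06],"roll":0},
  {"jaw":50,"translation":[0,0,0.07],"roll":0},
  {"jaw":50,"translation":[0,0,0.05],"roll":0},
  {"jaw":50,"translation":[0,0,0.015],"roll":0},
  {"jaw":50,"translation":[-0.02,0,0],"roll":0},
  {"jaw":50,"translation":[-0.012,0,0],"roll":0},
  {"jaw":50,"translation":[0,0,0],"roll":0},
])

```text
time_s: 17.15
tcp_pos: [0.5233, 0.1036, 0.1409]
ee_rot: [0.7, 0.714, 0.001, 0.001]
ft_force: [-0.3, 0.8, -0.4]
width: 0.055
grasp_force: 63.9
```

Emit:
move_arm([
  {"jaw":50,"translation":[-0.008,0,0],"roll":0},
  {"jaw":50,"translation":[-0.008,0,0],"roll":0},
  {"jaw":50,"translation":[0,0,0],"roll":0},
])

```text
time_s: 17.45
tcp_pos: [0.5231, 0.0968, 0.1401]
ee_rot: [0.7, 0.714, 0.001, 0.0]
ft_force: [-0.5, 4.6, 1.2]
width: 0.0547
grasp_force: 63.9
```

Emit:
move_arm([
  {"jaw":50,"translation":[-0.012,0,-0.004],"roll":0},
  {"jaw":50,"translation":[-0.012,0,-0.004],"roll":0},
  {"jaw":50,"translation":[-0.013,0,-0.004],"roll":0},
  {"jaw":50,"translation":[0,0,0],"roll":0},
])

```text
time_s: 17.85
tcp_pos: [0.5226, 0.0775, 0.1453]
ee_rot: [0.7, 0.714, -0.0, -0.0]
ft_force: [-0.9, 4.0, -0.6]
width: 0.0544
grasp_force: 64.0
```

```bash
cat > tilt.py <<'E'
from h import *
s=status.observe(); print(s["tcp_pos"],s["ft_force"])
for n in ["scene","top"]:
    f=cams.grab_frame(n);P=cloud(f);ok=f["range_z"]>0
    for L in spotter.trace(f,"bottle")[:1]:
        q=P[L["region"]&ok]; q=q[(q[:,2]>.02)&(abs(q[:,0]-.52)<.06)]
        if len(q)<20: continue
        m=np.median(q,0);_,_,V=np.linalg.svd(q-m,full_matrices=False)
        print(n,len(q),np.percentile(q,[2,50,98],axis=0).round(3).tolist(),V[0].round(3),"tilt",np.degrees(np.arctan2(abs(V[0][1]),abs(V[0][2]))))
    cv2.imwrite("pics/t_%s.png"%n,f["pixels"])
E
python3 tilt.py
```

```text
[0.52262591 0.07747192 0.14531817] [-0.8501613   4.01108875 -0.56263337]
scene 1687 [[0.495, 0.081, 0.049], [0.512, 0.104, 0.114], [0.543, 0.126, 0.175]] [-0.099  0.242 -0.965] tilt 14.073464255772357
```

Emit:
move_arm([
  {"jaw":50,"translation":[-0.015,0,-0.002],"roll":0},
  {"jaw":50,"translation":[-0.015,0,-0.001],"roll":0},
  {"jaw":50,"translation":[-0.015,0,0],"roll":0},
  {"jaw":50,"translation":[0,0,0],"roll":0},
])

```text
time_s: 18.45
tcp_pos: [0.5234, 0.0546, 0.1468]
ee_rot: [0.7, 0.714, -0.0, 0.0]
ft_force: [-1.6, 4.2, -0.0]
width: 0.0544
grasp_force: 64.4
```

Emit:
move_arm([
  {"jaw":50,"translation":[-0.015,0,0.002],"roll":0},
  {"jaw":50,"translation":[-0.015,0,0.004],"roll":0},
  {"jaw":50,"translation":[-0.015,0,0.006],"roll":0},
  {"jaw":50,"translation":[0,0,0],"roll":0},
])

```text
time_s: 18.85
tcp_pos: [0.5239, 0.0319, 0.1407]
ee_rot: [0.7, 0.714, -0.0, 0.0]
ft_force: [-1.9, 1.5, 2.5]
width: 0.0546
grasp_force: 65.2
```

```bash
python3 tilt.py
```

```text
[0.52393498 0.03190403 0.14074838] [-1.88096574  1.50735567  2.53860872]
scene 1960 [[0.496, 0.031, 0.069], [0.515, 0.075, 0.114], [0.546, 0.115, 0.153]] [-0.053  0.666 -0.745] tilt 41.792890381012796
```

View pics/t_scene.png

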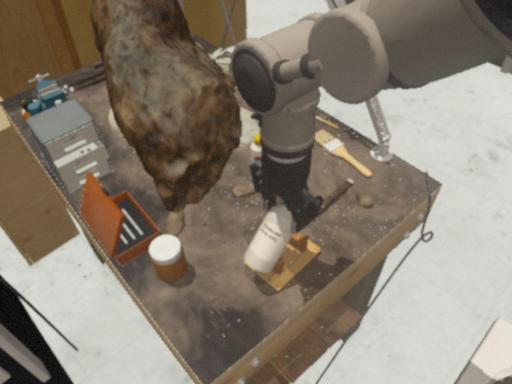

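The bottle is at about 42° against the saddle, with its body at (270,240). The tilt follows the plan.

Emit:
move_arm([
  {"jaw":50,"translation":[-0.014,0,0.006],"roll":0},
  {"jaw":50,"translation":[-0.014,0,0.008],"roll":0},
  {"jaw":50,"translation":[-0.014,0,0.008],"roll":0},
  {"jaw":50,"translation":[0,0,0],"roll":0},
])

```text
time_s: 19.45
tcp_pos: [0.5237, 0.0111, 0.1289]
ee_rot: [0.7, 0.714, -0.001, -0.001]
ft_force: [-2.3, 2.1, 2.9]
width: 0.0546
grasp_force: 65.2
```

Emit:
move_arm([
  {"jaw":50,"translation":[-0.012,0,0.01],"roll":0},
  {"jaw":50,"translation":[-0.01,0,0.012],"roll":0},
  {"jaw":50,"translation":[-0.009,0,0.014],"roll":0},
  {"jaw":50,"translation":[0,0,0],"roll":0},
])

```text
time_s: 19.85
tcp_pos: [0.5242, -0.0043, 0.1109]
ee_rot: [0.7, 0.714, -0.001, -0.0]
ft_force: [-3.1, -0.7, 3.7]
width: 0.0543
grasp_force: 66.2
```

```bash
python3 tilt.py
```

```text
[ 0.52422154 -0.00433626  0.11090045] [-3.11996594 -0.71826543  3.69932438]
```

Emit:
move_arm([
  {"jaw":50,"translation":[-0.008,-0.001,0.012],"roll":0},
  {"jaw":50,"translation":[-0.007,-0.001,0.01],"roll":0},
  {"jaw":50,"translation":[-0.004,0,0.008],"roll":0},
  {"jaw":50,"translation":[0,0,0],"roll":0},
])

```text
time_s: 20.45
tcp_pos: [0.524, -0.0128, 0.0963]
ee_rot: [0.7, 0.714, 0.0, -0.0]
ft_force: [-0.8, 3.7, 2.8]
width: 0.055
grasp_force: 66.2
```

Emit:
move_arm([
  {"jaw":50,"translation":[-0.002,0,0.006],"roll":0},
  {"jaw":50,"translation":[0,0,0],"roll":0},
])

```text
time_s: 20.65
tcp_pos: [0.5241, -0.0138, 0.0937]
ee_rot: [0.7, 0.714, 0.0, 0.0]
ft_force: [-0.7, 3.2, 2.4]
width: 0.0544
grasp_force: 66.3
```

```bash
sed -i 's/"scene","top"/"scene","top","wrist"/' tilt.py; python3 tilt.py
python3 - <<'E'
import cv2,numpy as np
a=[cv2.imread("pics/t_%s.png"%n) for n in("scene","wrist")]
cv2.imwrite("pics/c.png",np.hstack([cv2.resize(a[0][180:310,200:360],(400,325)),cv2.resize(a[1],(400,325))]))
E
```

```text
[ 0.52405014 -0.01384954  0.09365336] [-0.70199791  3.19611249  2.43821534]
scene 1813 [[0.495, -0.013, 0.059], [0.514, 0.048, 0.099], [0.545, 0.089, 0.107]] [-0.004 -0.982  0.19 ] tilt 79.07260154517009
wrist 29837 [[0.497, -0.046, 0.087], [0.523, 0.039, 0.101], [0.548, 0.086, 0.108]] [ 0.015 -1.     0.025] tilt 88.56477766756221
```

View pics/c.png

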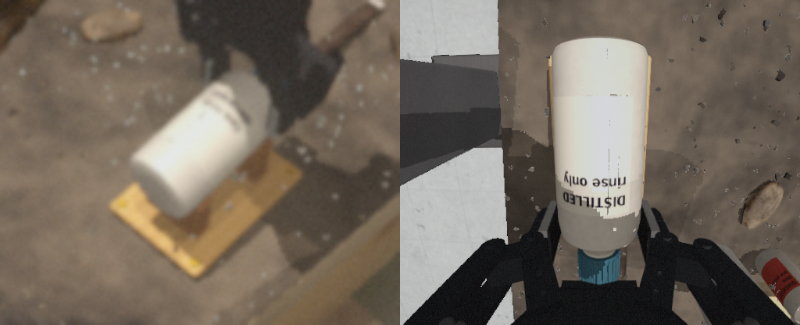

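The bottle is nearly level over both saddles and straight along the cradle. Its base end is about 8–10 mm too far toward +y, so I'll slide it while lowering.

Emit:
move_arm([
  {"jaw":50,"translation":[-0.008,0,0],"roll":0},
  {"jaw":50,"translation":[-0.008,0,0.002],"roll":0},
  {"jaw":50,"translation":[0,0,0.004],"roll":0},
  {"jaw":50,"translation":[0,0,0],"roll":0},
])

```text
time_s: 21.35
tcp_pos: [0.5241, -0.023, 0.0907]
ee_rot: [0.7, 0.714, -0.0, 0.001]
ft_force: [-1.0, -2.1, 4.6]
width: 0.0545
grasp_force: 66.6
```

```bash
cat > lev.py <<'E'
from h import *
s=status.observe(); print(s["tcp_pos"],s["ft_force"],s["width"])
f=cams.grab_frame("wrist");P=cloud(f);ok=f["range_z"]>0
q=P[spotter.trace(f,"bottle")[0]["region"]&ok]
print("ymax",np.percentile(q[:,1],[98,99.5]))
for y in np.arange(-.03,.09,.015):
    b=q[abs(q[:,1]-y)<.004]
    if len(b)>30: print(round(y,3),"top z",np.percentile(b[:,2],95).round(4),"x",((np.percentile(b[:,0],1)+np.percentile(b[:,0],99))/2).round(4))
E
python3 lev.py
```

```text
[ 0.52408834 -0.02301143  0.09072884] [-1.04606343 -2.10721074  4.60070755] 0.054460226790096766
ymax [0.07592566 0.07765117]
-0.03 top z 0.1047 x 0.5231
-0.015 top z 0.1058 x 0.5236
0.0 top z 0.1055 x 0.523
0.015 top z 0.1051 x 0.5224
0.03 top z 0.1046 x 0.5225
0.045 top z 0.1041 x 0.5225
0.06 top z 0.1032 x 0.5223
0.075 top z 0.1025 x 0.5222
```

Emit:
move_arm([
  {"jaw":50,"translation":[0,0,0.004],"roll":0},
  {"jaw":50,"translation":[0,0,0],"roll":0},
])

```text
time_s: 21.65
tcp_pos: [0.5241, -0.0228, 0.089]
ee_rot: [0.7, 0.715, -0.0, 0.001]
ft_force: [-0.0, -4.2, 5.1]
width: 0.0542
grasp_force: 66.9
```

Emit:
move_arm([
  {"jaw":50,"translation":[0,0,0.002],"roll":0},
  {"jaw":50,"translation":[0,0,0],"roll":0},
])

```text
time_s: 21.85
tcp_pos: [0.5243, -0.0228, 0.0886]
ee_rot: [0.699, 0.715, -0.0, 0.001]
ft_force: [-3.1, -4.8, 9.4]
width: 0.0548
grasp_force: 67.3
```

```bash
python3 lev.py
```

```text
[ 0.52429228 -0.02278951  0.08863512] [-3.14267737 -4.7987457   9.40910202] 0.05476842974642444
ymax [0.07606679 0.07811904]
-0.03 top z 0.1024 x 0.5238
-0.015 top z 0.1038 x 0.5237
0.0 top z 0.1039 x 0.5231
0.015 top z 0.1038 x 0.523
0.03 top z 0.1037 x 0.5227
0.045 top z 0.1035 x 0.5224
0.06 top z 0.1031 x 0.5227
0.075 top z 0.1025 x 0.5222
```

Level now, and the force step shows both saddles are carrying it. Releasing.

Emit:
move_arm([
  {"jaw":60,"translation":[0,0,0],"roll":0},
  {"jaw":70,"translation":[0,0,0],"roll":0},
  {"jaw":85,"translation":[0,0,0],"roll":0},
  {"jaw":85,"translation":[0,0,0],"roll":0},
  {"jaw":85,"translation":[0,0,0],"roll":0},
  {"jaw":85,"translation":[0,0,-0.02],"roll":0},
  {"jaw":85,"translation":[0,0,-0.06],"roll":0},
  {"jaw":85,"translation":[0,0,-0.08],"roll":0},
  {"jaw":85,"translation":[0,0,-0.08],"roll":0},
  {"jaw":85,"translation":[0,0,-0.08],"roll":0},
  {"jaw":85,"translation":[0,0,0],"roll":0},
])

```text
time_s: 23.05
tcp_pos: [0.5264, -0.0222, 0.2543]
ee_rot: [0.7, 0.715, 0.003, 0.005]
ft_force: [-0.5, -0.9, 0.5]
width: 0.0844
grasp_force: 0.0
```

```bash
python3 lev.py
python3 - <<'E'
from h import *
ims=[]
for n in ["scene","wrist"]:
    f=cams.grab_frame(n);P=cloud(f);ok=f["range_z"]>0;ims.append(cv2.resize(f["pixels"],(400,300)))
    for t in ["chisel","jar","tin","glue"]:
        for L in spotter.find_in(f,t)[:1]: print(n,t,np.round(L["location"],3),round(L["p"],2))
cv2.imwrite("pics/fin.png",np.hstack(ims))
E
```

```text
[ 0.52640065 -0.02224314  0.25433143] [-0.47907233 -0.87567208  0.54351866] 0.08443404526855929
ymax [0.07507486 0.07707578]
-0.03 top z 0.1017 x 0.5253
-0.015 top z 0.1032 x 0.5246
0.0 top z 0.1036 x 0.5237
0.015 top z 0.1035 x 0.5243
0.03 top z 0.1036 x 0.5234
0.045 top z 0.1034 x 0.5185
0.06 top z 0.1033 x 0.5222
0.075 top z 0.1025 x 0.5226
scene chisel [ 0.549 -0.173  0.015] 0.66
scene jar [0.645 0.208 0.076] 0.57
scene tin [ 0.657 -0.112  0.056] 0.7
scene glue [ 0.736 -0.109  0.057] 0.8
wrist chisel [ 0.553 -0.15   0.01 ] 0.82
wrist jar [0.657 0.174 0.016] 0.56
wrist tin [ 0.673 -0.106  0.062] 0.7
wrist glue [ 0.735 -0.113  0.066] 0.6
```

View pics/fin.png

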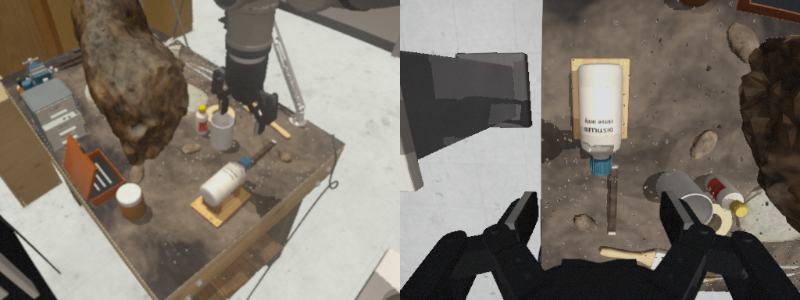

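The bottle lies level in both saddles at (222,187). The chisel is flat on the bench beyond the cap, and the bystanders haven't moved.

```bash
python3 -c "
from cell import close_job; print(close_job())"
```

```text
the job is handed in; nothing more can be done
None
```

The chisel is out and flat on the bench, clear of the cradle; the bottle lies level in both saddles, cap towards the chisel; the jar, tin, glue and tape were left alone; and the job is handed in (about 23 s used, no verdict returned).

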